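Fetch the rolling pin out of its half-covered box

ROBOT

A 7-joint arm with a two-finger parallel gripper is mounted at the origin on a cart in front of the work surface, level with it; the furniture and walls round the work are solid. World frame = base frame: x ahead of the robot, y to its left, z up, the work surface at z = 0. Lengths are in m, angles in rad, forces in N, time in s.
With the tool pointing down it reaches from about 0.35 to 0.9 m from the base axis. Payload 8.1 kg.
Tool frame: the origin (TCP) lies on the front face of the gripper's body, between the roots of the fingers; the fingertips stand 73 mm ahead of it and the grasp point (between the pads) lies 54 mm ahead of it; z points along the fingers, y is the line along which they close (so a half turn about z gives the same grasp; the last joint's range is limited). The gripper opens to 85 mm and grips with 20 to 120 N. Pads are 22 mm wide; open, the fingers measure 114 mm over their backs; the gripper's body (76 mm by 85 mm) begins 54 mm behind the grasp point. The pads swing forward as they close: fully open they stand 13 mm farther back than shut.
Start: joints at [-1.272, 0.434, 0.025, 1.573, -0.012, 1.134, -0.075], TCP at [0.244, 0.575, 0.304] pointing down, gripper open.
Joint ranges: [-2.62, 2.62], [-0.44, 2.09], [-1.27, 1.32], [0.08, 2.57], [-1.32, 4.46], [0.12, 2], [-2.74, 2.74]. Speed limits (rad/s): [2.22, 2.22, 3.01, 3.01, 3.14, 3.14, 3.14].

INTERFACE

Orientations are given as a rotation vector (axis times angle).
In Python, from cell import arm, snapshot, camera_model, job gives the robot as it stands.
- The arm moves only by the tool drive_tool, never from a script. Its arguments are lists of equal length, an entry for each row: "dp": the shift along the tool's x, y, z in mm, a list of three; "yaw": the turn about the tool's z in rad; "gripper": the closure, from 0 (fully open) to 1 (shut). In form: {"dp": [[x, y, z], ...], "yaw": [yaw, ...], "gripper": [gripper, ...]}. A call has 1 to 12 rows; each row is the pose to reach, as a shift and turn from the pose commanded when the call began, along the tool's axes at that moment; what a row does not reach only later rows make up. A row lasts 1/12 s, in which the tool goes at most 41.7 mm and 7.16 degrees, less where a joint would pass 70% of its speed; a pose out of reach is approached as far as the arm can. A call with a gripper value outside its range is refused whole. The fingers move at their own pace and stop on an object; the grip force is fixed at half the most. Time passes only in rows, so rows that repeat a pose let the fingers close. It gives the time, the measured TCP pose, the force, the opening and the grip force at its end, in the units of the state.
- arm.read_state(): the state, without advancing time (a new reading comes with each control period).
- snapshot(name): name is "side" or "top" or "wrist"; returns the picture (400x640x3 uint8, red, green, blue); there is no depth.
- camera_model(name): a dict with "fx", "fy", "cx", "cy" (pixels), "R" (3x3) and "t" (3): a world point X has camera coordinates R X + t; the wrist camera has in their place "T_tool_cam" (4x4, takes a point from camera to tool coordinates, whose origin is the TCP and whose axes are the flange's). Camera axes: x right, y down, z forward; pixel columns grow to the right and rows downward; lengths in m; the calibration is good to about 2 mm. A picture is of the moment at which its call begins: read the wrist's pose just before it. camera_model takes no time and is no camera call.
- job.sign_off(): hands the job in; it is judged then, once.
The state is a dict: "time_s": time; "q": joint angles; "qvel": joint speeds; "joint_torque": joint torques, N m; "position": TCP position; "tool_rot": TCP orientation; "force": force on the tool from outside, world axes, zero at the start; "ft_torque": the same for the moment, N m; "opening": finger opening in m; "finger_force": force on a finger pad.
Only numpy, scipy, OpenCV 4.12 (cv2) and the standard library are available. Lean on these libraries where they do the work, as an engineer would, in place of code of your own. Each camera call takes 0.05 s, during which the arm holds its last target. There are 200 camera calls.

TASK

Slide the lid of the wooden box all the way open, away from the robot, by its black grip. Then take out the blue rolling pin that lies inside: it is longer than the opening, so tilt its front end up and draw it out slantwise from under the fixed cover, and finish while holding it motionless in the gripper, every part of it at least 6 cm above the top of the box, with the lid left open. Leave the other things standing where they are.

Things in the scene. Friction and masses are not known exactly. Their poses are not given: they have to be found in the camera images.
- pin_box: Wooden box fixed to the worktop, 312 (x) x 168 (y) x 71 mm high. Origin: centre of its underside; x runs along the box away from the robot (yaw varies), z up. Floor and walls 6 mm; inside x -150..150, y -78..78 mm. Front wall only 50 mm high, others 71. A cradle on the floor's centre line (x -130..5 mm, 26 mm wide, 28 mm high) carries the pin; beside it the floor is clear.
- cover_edge (a point): Middle of the lower front edge of the fixed cover, at x = 0, y = 0, 66 mm up in the box's frame (same axes). The cover, 5 mm thick, closes the back half of the box's top (x 0 to 150 mm). The front half (x -150 to 0, 156 mm wide) is the opening; the sliding lid lies over it at the start.
- lid (a joint): Flat white sliding lid, 150 x 152 mm, its top 78 mm above the worktop. 0 = shut, grows in m as it slides along the box's +x (away from the robot) over the fixed cover, 0.150 = fully open at its stop. Friction about 2 N; it stays where it is left. It starts between 0 and 0.05.
- lid_grip (a point): Centre of the black grip bar that stands on the lid: 14 mm along the slide, 60 mm across it, 24 mm tall above the lid (from 78 to 102 mm over the worktop). With the lid shut it lies at x = -130 mm, y = 0 of the box. Pinch it along the slide direction or push it.
- pin_middle (a point): Centre of the rolling pin: blue round barrel 28 mm thick, 150 mm long, light wooden ends, 220 mm overall, ends rounded, 100 to 200 g; x axis along the pin to its back end. At the start it lies loose and level in the cradle along the box's centre line, its axis 40 mm above the worktop, its back end 75 to 90 mm in under the fixed cover.
- pin_front_end (a point): Tip of the pin's end that lies towards the robot, under the opening (110 mm from the pin's centre).
- pin_back_end (a point): Tip of the pin's other end, under the fixed cover at the start (110 mm from the pin's centre).
- salt: Bystander: salt shaker, 44 mm across, 90 mm tall, on the right of the box; origin at the centre of its underside. Just beyond it on the right (y below -0.36, x above 0.35 m) stands a tall oven cabinet, and behind the box (x above 0.62, y below 0.1 m) a wall cabinet hangs 0.54 m up: keep the arm clear of both.
- spice: Bystander: spice jar with green cap, 46 mm across, 106 mm tall, on the right of the box; origin at the centre of its underside.
- tumbler: Bystander: clear drinking glass, 81 mm across, 93 mm tall, on the left of the box; origin at the centre of its underside.

How it is judged:
On the way, in this order (a step that is already met when the one before it is completed fails the run):
1. the lid is fully open (within 10 mm of its stop) (value of joint lid above 0.14 m), for 0.2 s.
2. the pin is tilted through the opening: its front end is up out of the box while its back end is still below the cover (z of pin_front_end in the frame of pin_box above 0.078 m and z of pin_back_end in the frame of pin_box below 0.066 m), for 0.1 s.
At the end, for the whole second after the job is handed in: The gripper holds the rolling pin still (under 3 cm/s), both its ends more than 130 mm above the worktop (about 60 mm above the box), touching no part of the box; the lid is within 10 mm of fully open; the three bystanders stand within 30 mm of where they were (height (world z) of each of pin_front_end, pin_back_end above 0.13 m and contact force between the fingers and rolling_pin above 1 N and contact force between rolling_pin and pin_box below 0.1 N and linear speed of rolling_pin below 0.03 m/s and angular speed of rolling_pin below 0.3 rad/s and value of joint lid above 0.14 m and not (distance of salt from where it was at the start of the episode above 0.03 m or angle between salt's own z axis and vertical above 0.4 rad) and not (distance of spice from where it was at the start of the episode above 0.03 m or angle between spice's own z axis and vertical above 0.4 rad) and not (distance of tumbler from where it was at the start of the episode above 0.03 m or angle between tumbler's own z axis and vertical above 0.4 rad)); the arm keeps its last pose, push and grip.
It fails at once if a bystander (salt shaker, spice jar, glass) is pushed more than 30 mm or tipped ((distance of salt from where it was at the start of the episode above 0.03 m or angle between salt's own z axis and vertical above 0.4 rad) or (distance of spice from where it was at the start of the episode above 0.03 m or angle between spice's own z axis and vertical above 0.4 rad) or (distance of tumbler from where it was at the start of the episode above 0.03 m or angle between tumbler's own z axis and vertical above 0.4 rad)).
It also fails if it takes over 51 s, if anything falls off the work surface, if the arm or the gripper's body presses on something with over 40 N, if the wrist force passes 120 N, or if a joint passes its speed limit or range.

## Working session

There is one attempt and no reset: what is moved stays moved. The work goes in short steps, Python scripts to look and compute and a tool call to move; the robot and the scene stay as the last step left them, time stands still between calls to the robot, and variables do not carry over. Pictures are saved under pics/ and viewed, at most 13 in all, crops included, and the job is handed in when it is done.

Besides the shell and the picture viewer there is one more tool, called after "Request:" as name(argument=value, ...) on one line, values as JSON. drive_tool: Moves the arm, as the interface text tells. Its arguments: {"type":"object","properties":{"dp":{"type":"array","items":{"type":"array","items":{"type":"number"}}},"yaw":{"type":"array","items":{"type":"number"}},"gripper":{"type":"array","items":{"type":"number"}}},"required":["dp","yaw","gripper"]}

```bash
ls; mkdir -p pics; python3 - <<'E'
from cell import arm,snapshot,camera_model
import cv2,numpy as np
s=arm.read_state();print(s)
for n in("top","side"):
    im=snapshot(n);cv2.imwrite(f"pics/{n}0.png",im[:,:,::-1]);m=camera_model(n);print(n,m)
print(camera_model("wrist"))
E
```

```text
pics
{'time_s': 0.0, 'q': array([-1.27161381,  0.43517578,  0.0249744 ,  1.57410918, -0.01160861,
        1.13398697, -0.07514477]), 'qvel': array([ 0.0013444 , -0.00019654, -0.00197139,  0.00081902, -0.00048772,
       -0.00127991,  0.00119506]), 'joint_torque': array([-1.16486484e-03, -6.70467210e+01,  1.02396458e+00, -3.16230226e+01,
        1.53179368e-02,  1.21332178e-02, -1.85648403e-06]), 'position': array([0.24429932, 0.57484667, 0.30315054]), 'tool_rot': array([-6.27030840e-01, -3.07820151e+00,  2.39379776e-03]), 'force': array([-1.00248106,  0.37859091,  0.41283471]), 'ft_torque': array([ 0.0142882 , -0.00280678, -0.06793969]), 'finger_force': 0.0, 'opening': 0.08535968538682447}
top {'fx': 480.45526965893447, 'fy': 480.45526965893447, 'cx': 317.1611865562479, 'cy': 195.40297270051644, 'R': array([[ 0.00867682, -0.99972573,  0.02175282],
       [-0.99316779, -0.01114744, -0.11616141],
       [ 0.11637203, -0.02059629, -0.99299212]]), 't': array([-0.04906545,  0.50789366,  1.28515487])}
side {'fx': 465.61914034946017, 'fy': 465.61914034946017, 'cx': 315.48945661456577, 'cy': 197.9135530624012, 'R': array([[ 0.53242203, -0.84637281,  0.01341097],
       [-0.59345268, -0.38452305, -0.70707562],
       [ 0.6036064 ,  0.36850387, -0.70701076]]), 't': array([-0.31576893,  0.36552919,  0.79786601])}
{'fx': 280.3046070650948, 'fy': 280.3046070650948, 'cx': 322.032746062567, 'cy': 199.91472533812745, 'T_tool_cam': array([[ 8.64778759e-04, -9.49821598e-01, -3.12790960e-01,
         8.12235525e-02],
       [ 9.99999501e-01,  6.65113044e-04,  7.45033019e-04,
         9.58263940e-04],
       [-4.99607105e-04, -3.12791448e-01,  9.49821699e-01,
        -7.02557555e-02],
       [ 0.00000000e+00,  0.00000000e+00,  0.00000000e+00,
         1.00000000e+00]])}
```

View pics/top0.png

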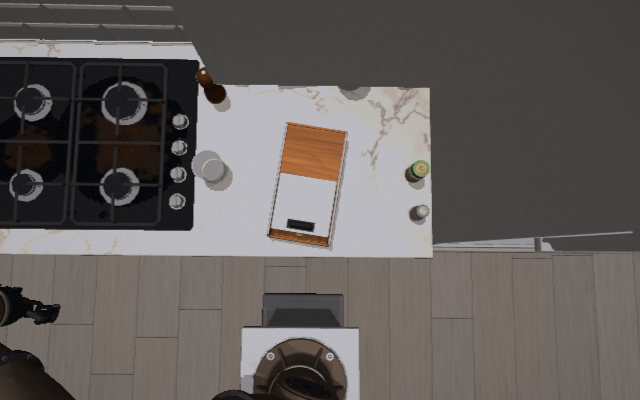

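View pics/side0.png

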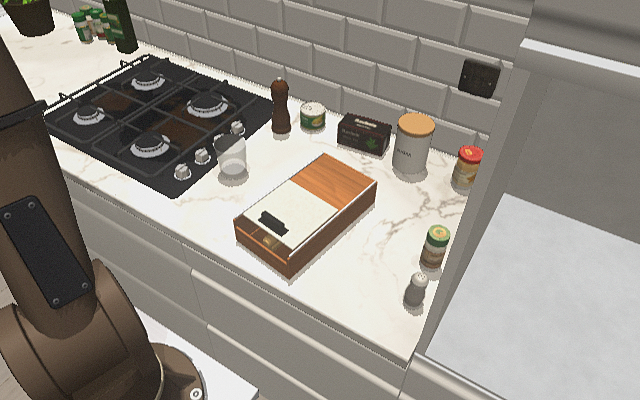

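The top view shows the box (corners near (287,123), (347,131), (330,247) and (268,240)) with the grip at about (300,224). The glass is at (208,168), the spice jar at (418,170) and the salt at (420,212). I'll measure the box pose and the lid next.

```bash
cat >h.py <<'E'
import numpy as np,cv2
from cell import arm,snapshot,camera_model
from scipy.spatial.transform import Rotation as Ro
def ray(n,uv,z):
    m=camera_model(n);K=np.array([[m['fx'],0,m['cx']],[0,m['fy'],m['cy']],[0,0,1]])
    if n=='wrist':
        s=arm.read_state();T=m['T_tool_cam'];Rt=Ro.from_rotvec(s['tool_rot']).as_matrix()
        Rw=Rt@T[:3,:3];c=Rt@T[:3,3]+s['position']
    else: Rw=m['R'].T;c=-Rw@m['t']
    d=(Rw@np.linalg.inv(K)@np.c_[np.atleast_2d(uv),np.ones(len(np.atleast_2d(uv)))].T).T
    return c+d*((z-c[2])/d[:,2])[:,None]
def big(mask):
    cs,_=cv2.findContours(mask.astype(np.uint8),0,cv2.CHAIN_APPROX_NONE);return max(cs,key=cv2.contourArea)
def tooldelta(target,yaw_y=None):
    "target TCP world -> mm in tool axes; yaw turn so that tool y points at world angle yaw_y"
    s=arm.read_state();R=Ro.from_rotvec(s['tool_rot']).as_matrix()
    d=R.T@(np.array(target)-s['position'])*1000
    a=np.arctan2(R[1,1],R[0,1]); return d.round(1), None if yaw_y is None else -((yaw_y-a+np.pi/2)%np.pi-np.pi/2)
E
python3 - <<'E'
from h import *
im=cv2.imread('pics/top0.png');hsv=cv2.cvtColor(im,cv2.COLOR_BGR2HSV)
reg=np.zeros(im.shape[:2],bool);reg[110:255,255:355]=1
o=reg&(hsv[...,1]>110)&(hsv[...,2]>60)&(hsv[...,0]<20);o2=o.copy();o2[200:]=0
r=cv2.minAreaRect(big(o2));print(r);P=ray('top',cv2.boxPoints(r),.071);print(P)
g=reg.copy();g[:205]=0;g[235:]=0;g&=hsv[...,2]<60
r=cv2.minAreaRect(big(g));print(r,ray('top',cv2.boxPoints(r),.102),ray('top',[r[0]],.102))
s=cv2.resize(im[110:255,255:355],None,fx=4,fy=4,interpolation=cv2.INTER_NEAREST)
cv2.imwrite('pics/crop.png',s)
E
```

```text
((312.5483703613281, 151.588134765625), (59.839271545410156, 50.635948181152344), 9.130176544189453)
[[ 0.56559693  0.05903595  0.071     ]
 [ 0.70235709  0.03984701  0.071     ]
 [ 0.67843574 -0.11974919  0.071     ]
 [ 0.54192439 -0.09854291  0.071     ]]
((300.2027282714844, 224.7837677001953), (25.975038528442383, 8.055550575256348), 9.462322235107422) [[ 0.41847392  0.03481787  0.102     ]
 [ 0.43890234  0.03174662  0.102     ]
 [ 0.42858744 -0.03418194  0.102     ]
 [ 0.40817682 -0.03097992  0.102     ]] [[4.23525355e-01 3.54307606e-04 1.02000000e-01]]
```

View pics/crop.png

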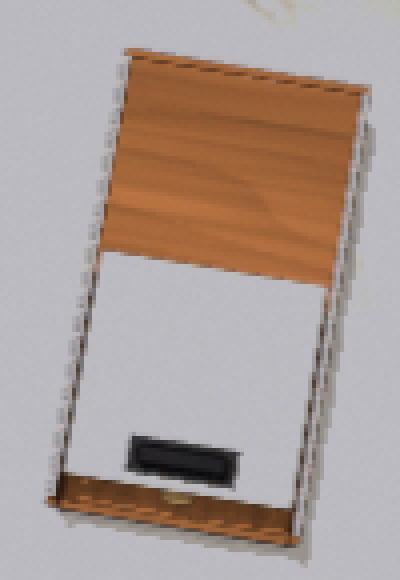

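The crop shows the box with the lid open about 18 mm, the black grip at crop (182,462), and the cover's back edge from (130,50) to (368,90). Box origin is about (0.536, -0.017) with yaw -8.5°. I'll push the bar with closed fingers from the robot side.

```bash
cat >>h.py <<'E'
B=np.array([.536,-.017]);Y=np.radians(-8.5);E1=np.array([np.cos(Y),np.sin(Y)]);E2=np.array([-E1[1],E1[0]])
def bw(x,y,z): return [*(B+x*E1+y*E2),z]
E
python3 - <<'E'
from h import *
print(tooldelta(bw(-.165,0,.25),Y+np.pi/2),bw(-.165,0,.25))
E
```

```text
(array([-340.2, -471.9,   53.9]), np.float64(-0.25356150635710906)) [np.float64(0.37281238254528376), np.float64(0.007388552836385755), 0.25]
```

Request:
drive_tool(dp=[[-25,-35,4],[-50,-70,8],[-77,-107,12],[-104,-144,16],[-131,-181,20],[-158,-218,24],[-185,-255,28],[-212,-292,32],[-239,-329,36],[-266,-366,40],[-293,-403,44],[-310,-430,48]], yaw=[-0.02,-0.04,-0.06,-0.08,-0.1,-0.12,-0.14,-0.16,-0.18,-0.2,-0.23,-0.2536], gripper=[0,0.3,0.6,1,1,1,1,1,1,1,1,1])

```text
time_s: 1.1
position: [0.3551, 0.0877, 0.2592]
tool_rot: [0.23, 3.133, 0.001]
force: [1.7, -0.1, -0.2]
opening: 0.0002
finger_force: 0.0
```

```bash
python3 - <<'E'
from h import *
print(tooldelta(bw(-.165,0,.158),Y+np.pi/2))
E
```

```text
(array([-29.2, -76.9, 101.2]), np.float64(0.0017514417771078428))
```

Request:
drive_tool(dp=[[0,0,0],[0,0,0],[0,0,0]], yaw=[0,0,0], gripper=[1,1,1])

```text
time_s: 1.35
position: [0.3552, 0.0899, 0.2593]
tool_rot: [-0.234, -3.133, -0.0]
force: [-0.7, 0.3, 0.5]
opening: -0.0001
finger_force: 0.0
```

```bash
python3 - <<'E'
from h import *
print(tooldelta(bw(-.165,0,.158),Y+np.pi/2))
E
```

```text
(array([-29.7, -79. , 101.2]), np.float64(-0.0009097594014173538))
```

Request:
drive_tool(dp=[[-10,-26,15],[-20,-52,30],[-30,-79,45],[-30,-79,60],[-30,-79,75],[-30,-79,90],[-30,-79,101],[-30,-79,101],[-30,-79,101]], yaw=[0,0,0,0,0,0,0,0,0], gripper=[1,1,1,1,1,1,1,1,1])

```text
time_s: 2.1
position: [0.3731, 0.0082, 0.158]
tool_rot: [-0.23, -3.132, 0.001]
force: [-0.5, 0.2, -0.4]
opening: 0.0003
finger_force: 0.0
```

```bash
python3 - <<'E'
from h import *
cv2.imwrite('pics/w1.png',snapshot('wrist')[:,:,::-1])
print(tooldelta(bw(0.0,0,.158),Y+np.pi/2))
E
```

```text
(array([-164.5,   -1. ,    0.4]), np.float64(0.0017217180512931751))
```

View pics/w1.png

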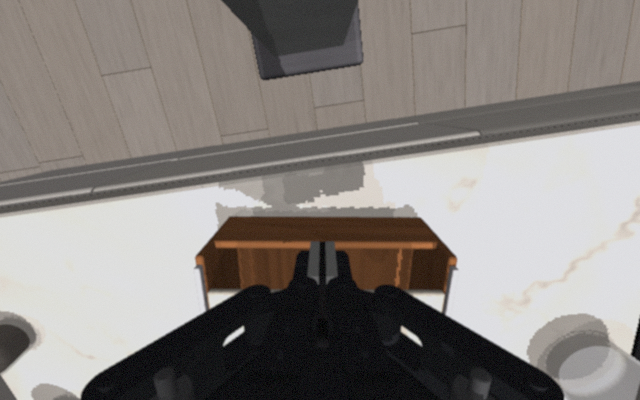

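The wrist view shows the closed fingertips at (322,245), centred just in front of the front wall (216 to 440). Now I'll push.

Request:
drive_tool(dp=[[-10,-1,0],[-22,-1,0],[-34,-1,0],[-46,-1,0],[-58,-1,0],[-70,-1,0],[-82,-1,0],[-94,-1,0],[-106,-1,0],[-118,-1,0],[-130,-1,0],[-140,-1,0]], yaw=[0,0,0,0,0,0,0,0,0,0,0,0], gripper=[1,1,1,1,1,1,1,1,1,1,1,1])

```text
time_s: 3.15
position: [0.5128, -0.0145, 0.159]
tool_rot: [0.232, 3.132, 0.001]
force: [-2.0, -0.4, 1.7]
opening: 0.0002
finger_force: 1.2
```

Request:
drive_tool(dp=[[-4,0,0],[-8,0,0],[-12,0,0],[-15,0,0],[-18,0,0],[-18,0,0]], yaw=[0,0,0,0,0,0], gripper=[1,1,1,1,1,1])

```text
time_s: 3.65
position: [0.5298, -0.0172, 0.1583]
tool_rot: [0.232, 3.132, 0.0]
force: [0.1, 0.3, -0.6]
opening: -0.0001
finger_force: 0.0
```

Request:
drive_tool(dp=[[-2,0,0],[-4,0,0],[-6,0,0],[-8,0,0],[-10,0,0]], yaw=[0,0,0,0,0], gripper=[1,1,1,1,1])

```text
time_s: 4.07
position: [0.5382, -0.0185, 0.158]
tool_rot: [-0.232, -3.13, -0.0]
force: [-10.1, 1.6, 8.2]
opening: 0.0002
finger_force: 5.8
```

```bash
python3 - <<'E'
from h import *
im=snapshot('top')[:,:,::-1];cv2.imwrite('pics/top2.png',cv2.resize(im[90:270,220:400],None,fx=3,fy=3))
s=arm.read_state();print((s['position'][:2]-B)@E1)
E
```

```text
0.0023600548270562086
```

View pics/top2.png

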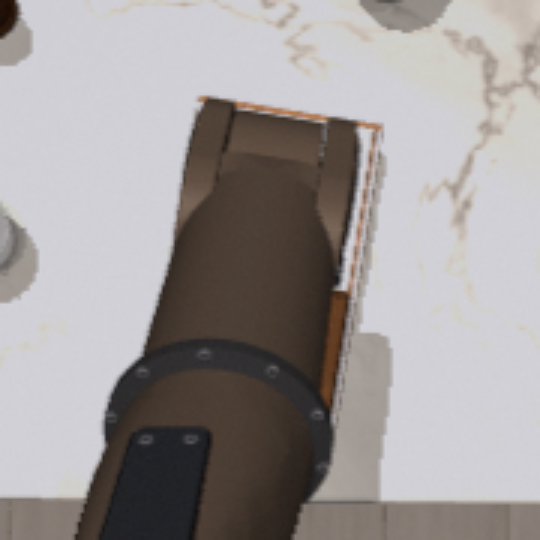

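The arm covers most of the box. The white lid is at the back, with its front edge at crop (340,290), and the 10 N force says it is at its stop. I'll back off, rise and open the gripper over the opening.

Request:
drive_tool(dp=[[15,0,0],[35,0,-15],[55,0,-40],[75,0,-70],[95,0,-100],[115,0,-130],[135,0,-160],[135,0,-180],[135,0,-180],[135,0,-180]], yaw=[0,0,0,0,0,0,0,0,0,0], gripper=[1,1,1,0.5,0,0,0,0,0,0])

```text
time_s: 4.95
position: [0.4066, 0.0014, 0.3395]
tool_rot: [0.232, 3.129, 0.003]
force: [0.1, 0.7, -0.4]
opening: 0.083
finger_force: 0.0
```

```bash
python3 - <<'E'
from h import *
cv2.imwrite('pics/w3.png',snapshot('wrist')[:,:,::-1])
im=snapshot('side')[:,:,::-1];cv2.imwrite('pics/s3.png',im)
im=snapshot('top')[:,:,::-1];cv2.imwrite('pics/t3.png',im)
p=ray('top',[[333,187]],.078)[0];print((p[:2]-B)@E1,(p[:2]-B)@E2)
print(arm.read_state()['position'])
E
```

```text
-0.0002853031291057027 -0.06851351253823812
[0.40564837 0.00121749 0.33739112]
```

View pics/w3.png

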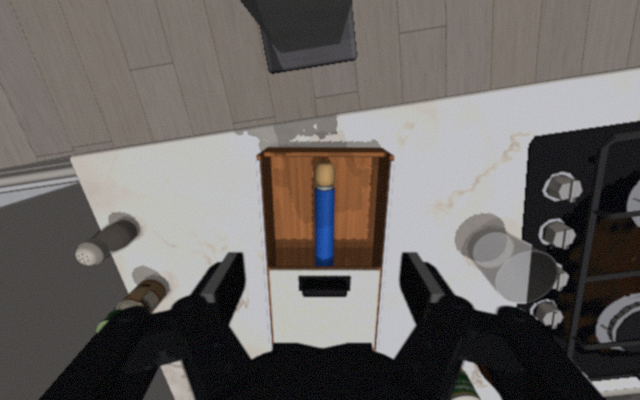

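View pics/s3.png

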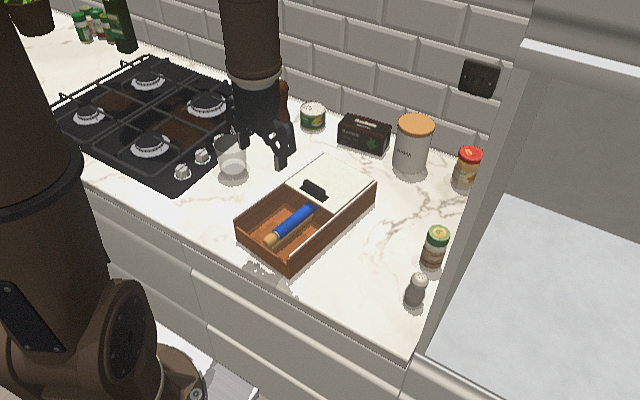

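The lid is fully open. In the wrist view the pin has its tip at (324,163), its barrel from (324,187) to (324,264), and the lid edge at row 267. The side view agrees. Now I'll locate it in world coordinates.

```bash
python3 - <<'E'
from h import *
for n,f,c in(('wrist','w3',(slice(150,280),slice(270,385))),('side','s3',(slice(180,270),slice(240,330))),('top','t3',(slice(110,255),slice(255,355)))):
    im=cv2.imread(f'pics/{f}.png');h=cv2.cvtColor(im,cv2.COLOR_BGR2HSV)
    m=np.zeros(im.shape[:2],bool);m[c]=((h[...,0]>100)&(h[...,0]<130)&(h[...,1]>120)&(h[...,2]>50))[c]
    if m.sum()<20: print(n,'hidden');continue
    ct=big(m)[:,0].astype(float);r=cv2.fitLine(ct,2,0,.01,.01).ravel();t=(ct-r[2:])@r[:2]
    for k in(t.min(),t.max()):
        uv=r[2:]+k*r[:2]
        for z in(.04,.054):
            p=ray(n,[uv],z)[0];print(n,uv.round(1),z,np.round([(p[:2]-B)@E1,(p[:2]-B)@E2],4))
print('tip',[((p[:2]-B)@E1,(p[:2]-B)@E2) for p in ray('wrist',[[324,162]],.04)])
print('walls',[((p[:2]-B)@E1,(p[:2]-B)@E2) for p in ray('wrist',[[260,157],[391,155],[269,268],[381,268]],.071)])
print(tooldelta(bw(-.076,0,.2),Y+np.pi/2),tooldelta(bw(-.076,0,.1),Y+np.pi/2),arm.read_state()['position'])
E
```

```text
wrist [324.2 265. ] 0.04 [0.0106 0.0033]
wrist [324.2 265. ] 0.054 [0.0021 0.0031]
wrist [324.2 189. ] 0.04 [-0.1075  0.003 ]
wrist [324.2 189. ] 0.054 [-0.1115  0.0029]
side [276.1 233.9] 0.04 [-0.1055  0.004 ]
side [276.1 233.9] 0.054 [-0.1137 -0.0048]
side [313.8 204.2] 0.04 [0.0193 0.0015]
side [313.8 204.2] 0.054 [ 0.0089 -0.0072]
top hidden
tip [(np.float64(-0.14453703504476953), np.float64(0.0025709482365055794))]
walls [(np.float64(-0.15627568014208748), np.float64(-0.07471721305015622)), (np.float64(-0.15879826048003604), np.float64(0.08280348359773175)), (np.float64(-0.0034426258306340615), np.float64(-0.07279075925697437)), (np.float64(-0.0035587786967443595), np.float64(0.08108956491247321))]
(array([-55.8,   1.3, 137.3]), np.float64(-0.0001428414624307095)) (array([-55.9,   1.4, 237.3]), np.float64(-0.0001428414624307095)) [0.40564837 0.00121749 0.33739112]
```

Request:
drive_tool(dp=[[-17,1,25],[-34,2,55],[-52,3,85],[-52,3,115],[-52,3,145],[-52,3,170],[-52,3,190],[-52,3,207],[-52,3,222],[-52,3,233],[-52,3,238],[-52,3,238]], yaw=[0,0,0,0,0,0,0,0,0,0,0,0], gripper=[0,0,0,0,0,0,0,0,0,0,0,0])

```text
time_s: 6.1
position: [0.4566, -0.0038, 0.0985]
tool_rot: [-0.233, -3.129, 0.002]
force: [-1.2, 0.9, -0.1]
opening: 0.0856
finger_force: 0.0
```

```bash
python3 - <<'E'
from h import *
s=arm.read_state();p=s['position'][:2]-B;print(p@E1,p@E2,s['position'])
im=snapshot('wrist')[:,:,::-1];cv2.imwrite('pics/w4.png',im)
E
```

```text
-0.08049946364612044 0.001301300100790845 [ 0.4565771  -0.00381442  0.09852651]
```

View pics/w4.png

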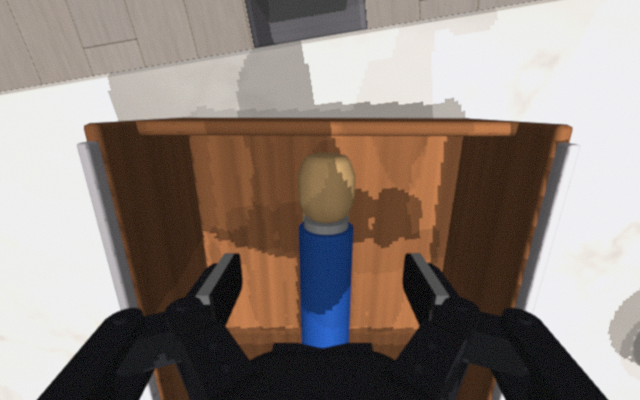

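The pads at 241 and 405 straddle the barrel, which is centred on column 326. Closing now.

Request:
drive_tool(dp=[[0,0,0],[0,0,0],[0,0,0],[0,0,0],[0,0,0],[0,0,0],[0,0,0],[0,0,0],[0,0,0]], yaw=[0,0,0,0,0,0,0,0,0], gripper=[0.3,0.6,1,1,1,1,1,1,1])

```text
time_s: 6.9
position: [0.4579, -0.0025, 0.101]
tool_rot: [0.231, 3.132, 0.002]
force: [-1.6, 3.7, 9.7]
opening: 0.0264
finger_force: 58.4
```

Request:
drive_tool(dp=[[0,0,-2],[0,0,-5],[0,0,-8],[0,0,-10],[0,0,-12],[0,0,-14],[0,0,-16],[0,0,-18],[0,0,-20],[0,0,-20]], yaw=[0,0,0,0,0,0,0,0,0,0], gripper=[1,1,1,1,1,1,1,1,1,1])

```text
time_s: 7.73
position: [0.4573, -0.0036, 0.1203]
tool_rot: [-0.233, -3.132, 0.0]
force: [-0.6, -1.0, -5.3]
opening: 0.0262
finger_force: 59.4
```

Request:
drive_tool(dp=[[0,0,-2],[0,0,-4],[1,0,-6],[1,0,-8],[2,0,-10],[2,0,-12],[3,0,-14],[3,0,-16],[4,0,-18],[4,0,-18]], yaw=[0,0,0,0,0,0,0,0,0,0], gripper=[1,1,1,1,1,1,1,1,1,1])

```text
time_s: 8.57
position: [0.4531, -0.0027, 0.1385]
tool_rot: [-0.232, -3.132, -0.0]
force: [-2.5, 0.8, -3.8]
opening: 0.0267
finger_force: 59.2
```

```bash
python3 - <<'E'
from h import *
im=snapshot('side')[:,:,::-1];cv2.imwrite('pics/s5.png',im)
w=snapshot('wrist')[:,:,::-1];cv2.imwrite('pics/w5.png',w)
c=cv2.resize(im[120:290,190:400],None,fx=3,fy=2.35);cv2.imwrite('pics/s5c.png',c)
E
```

```text
(no output)
```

View pics/s5c.png

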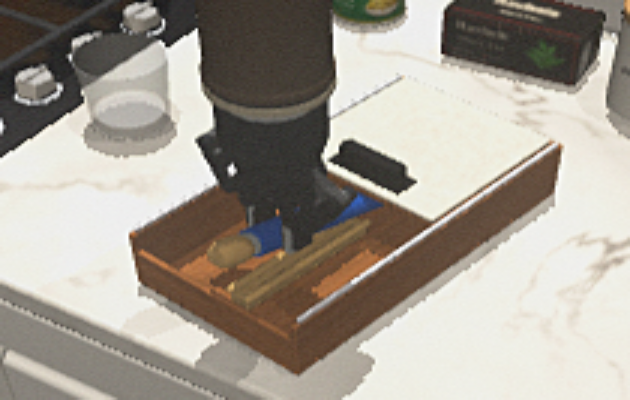

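The side view shows the pin lifted off the cradle with its tip at crop (225,250), and the barrel still running under the lid edge at (375,205). Next I'll work out the tilt by casting rays onto the box's mid-plane.

```bash
cat >>h.py <<'E'
def midplane(n,uv,y=.001):
    a=ray(n,uv,0.)[:,:];b=ray(n,uv,.2)
    ya=(a[:,:2]-B)@E2;yb=(b[:,:2]-B)@E2;k=(y-ya)/(yb-ya);p=a+(b-a)*k[:,None]
    return np.c_[(p[:,:2]-B)@E1,p[:,2]].round(4)
E
python3 - <<'E'
from h import *
im=cv2.imread('pics/s5.png');h=cv2.cvtColor(im,cv2.COLOR_BGR2HSV)
m=np.zeros(im.shape[:2],bool);c=(slice(190,250),slice(250,330));m[c]=((h[...,0]>100)&(h[...,0]<130)&(h[...,1]>120)&(h[...,2]>50))[c]
cs,_=cv2.findContours(m.astype(np.uint8),0,2)
for q in cs:
    if cv2.contourArea(q)>8:
        r=cv2.minAreaRect(q);print(r,midplane('side',[r[0]]),midplane('side',cv2.boxPoints(r)).tolist())
print('tip',midplane('side',[[190+210/3,120+252/2.35],[190+235/3,120+250/2.35]]))
s=arm.read_state();p=s['position'][:2]-B;print(p@E1,p@E2,s['position'][2]-.054)
E
```

```text
((279.2241516113281, 220.3103485107422), (11.884501457214355, 11.698805809020996), 68.19859313964844) [[-0.0963  0.0793]] [[-0.1177, 0.1074], [-0.0854, 0.0949], [-0.0735, 0.0494], [-0.1073, 0.0636]]
((305.3113708496094, 208.3339080810547), (7.705883026123047, 20.117647171020508), 61.927513122558594) [[-0.0113  0.0502]] [[-0.0472, 0.074], [0.0134, 0.0581], [0.0271, 0.0247], [-0.0357, 0.0424]]
tip [[-0.1519  0.1041]
 [-0.129   0.0873]]
-0.08403485951990633 0.0018308825678574018 0.0842460925259127
```

The pin is tilted about 19° with its tip near z = 0.10 and its back end near x = 0.062, z = 0.025, so step 2 is met. I'll draw it out along its own axis.

Request:
drive_tool(dp=[[4,0,-1],[11,0,-3],[18,0,-6],[25,0,-8],[32,0,-10],[39,0,-13],[46,0,-15],[53,0,-18],[60,0,-20],[67,0,-22],[74,0,-25],[76,0,-26]], yaw=[0,0,0,0,0,0,0,0,0,0,0,0], gripper=[1,1,1,1,1,1,1,1,1,1,1,1])

```text
time_s: 9.67
position: [0.3774, 0.0085, 0.1646]
tool_rot: [-0.232, -3.133, -0.001]
force: [-0.7, -0.2, -1.1]
opening: 0.0264
finger_force: 59.3
```

```bash
python3 - <<'E'
from h import *
im=snapshot('side')[:,:,::-1];cv2.imwrite('pics/s6.png',im)
c=cv2.resize(im[120:290,190:400],None,fx=3,fy=3)[:,:];cv2.imwrite('pics/s6c.png',c)
s=arm.read_state();p=s['position'][:2]-B;print(p@E1,p@E2,s['position'])
E
```

```text
-0.16042187372368974 0.0018693060075201024 [0.37761652 0.00856064 0.16469328]
```

View pics/s6c.png

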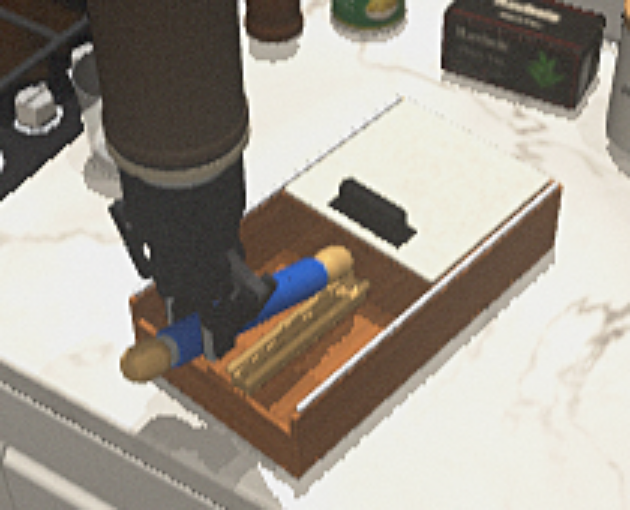

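The whole back end now shows at crop (345,262), in front of the lid edge, so it is clear of the cover. I'll pull a little more and then lift.

Request:
drive_tool(dp=[[4,0,-3],[7,0,-8],[8,0,-16],[8,0,-26],[8,0,-38],[8,0,-50],[8,0,-64],[8,0,-78],[8,0,-92],[8,0,-106],[8,0,-116],[8,0,-120]], yaw=[0,0,0,0,0,0,0,0,0,0,0,0], gripper=[1,1,1,1,1,1,1,1,1,1,1,1])

```text
time_s: 10.72
position: [0.3711, 0.0094, 0.2861]
tool_rot: [0.233, 3.13, 0.001]
force: [0.8, 0.3, -0.7]
opening: 0.0265
finger_force: 59.3
```

Request:
drive_tool(dp=[[0,0,0],[0,0,0],[0,0,0],[0,0,0],[0,0,0],[0,0,0]], yaw=[0,0,0,0,0,0], gripper=[1,1,1,1,1,1])

```text
time_s: 11.22
position: [0.3704, 0.0095, 0.2839]
tool_rot: [-0.233, -3.132, 0.001]
force: [0.1, -0.5, -1.0]
opening: 0.0264
finger_force: 59.3
```

```bash
python3 - <<'E'
from h import *
im=snapshot('side')[:,:,::-1];cv2.imwrite('pics/s7.png',im)
h=cv2.cvtColor(np.ascontiguousarray(im),cv2.COLOR_BGR2HSV)
m=(h[...,0]>100)&(h[...,0]<130)&(h[...,1]>120)&(h[...,2]>50);m[:100]=0;m[260:]=0;m[:,:150]=0;m[:,350:]=0
cs,_=cv2.findContours(m.astype(np.uint8),0,2)
for q in cs:
    if cv2.contourArea(q)>8: r=cv2.minAreaRect(q);print(r,midplane('side',[r[0]]))
s=arm.read_state();print(s['position'],s['finger_force'],s['qvel'].round(3))
E
```

```text
((243.137939453125, 192.84483337402344), (13.55575942993164, 14.855627059936523), 68.19859313964844) [[-0.1831  0.2261]]
((276.9623107910156, 178.48526000976562), (12.883461952209473, 38.24956130981445), 66.37062072753906) [[-0.0954  0.2016]]
[0.37040864 0.00952035 0.28396178] 59.33668613433838 [ 0.    -0.002 -0.002 -0.002  0.     0.     0.003]
```

View pics/s7.png

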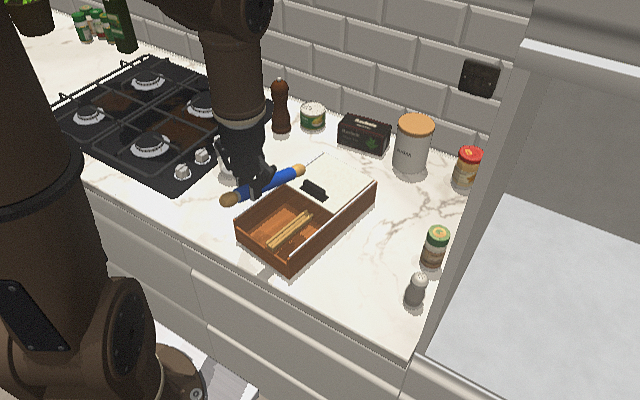

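The pin is held steady above the box with its lowest end at about 0.18 m. The lid grip is still at (315,190), unmoved, and the bystanders in view are where they were. Handing in.

```bash
python3 -c "
from cell import job
print(job.sign_off())"
```

```text
the job is handed in; nothing more can be done
None
```

I slid the lid fully open, tilted the rolling pin and drew it out from under the cover. I handed the job in at about 11 s with the pin held still and its lowest end about 0.18 m up, the lid still open and the bystanders not disturbed; no verdict came back.

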